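# Free a tight cover from its parts tray in a lattice workshop

## Task

The blue cover fits so tightly over the parts tray in the holding jig that lifting it would bring the tray up too. Turn both of the jig's wooden turn-buttons fully in over the tray's foot to hold it down, then lift the cover straight off by its handle. Put the cover down gently, upright, in the middle of the dark rubber mat and in line with it, leaving the tray clamped where it is and everything else undisturbed.

Things in the scene. Friction and masses are not known exactly. Their poses are not given: they have to be found in the camera images.
- jig: Fixed wooden holding board, 220 (x) x 264 (y) x 18 mm high; origin at the centre of its underside on the bench. Its yaw varies. The tray sits in the middle of its top between two 8 mm high end battens.
- tray: Inner pale-wood tray, about 0.3 kg, loose on the jig; origin at the centre of its underside, 18 mm above the bench. Foot plate 160 (x) x 140 (y) x 10 mm; walls 136 x 70 mm, up to 48 mm above the origin. Sprung brass catches in its x ends grip the cover: 5 to 12 N beyond the cover's weight to slide it off over the first 35 mm, more than the tray weighs.
- cover: Outer cover, an upside-down box of blue-painted wood, about 0.25 kg, 150 (x) x 84 (y) x 50 mm high, 5 mm walls, standing on the tray's foot over the tray (about 2 mm clearance); origin at the centre of its open underside, z up. On top a dark bar handle 90 (x) x 18 (y) x 36 mm, from 50 to 86 mm above the origin. Free of the tray once raised 40 mm.
- cover_handle (a point): Centre of the cover's bar handle, 70 mm above the cover's origin (20 mm above the cover's top face); axes as the cover's.
- left_button (a joint): Angle (rad) of the turn-button on the jig's +y side, pivot vertical, growing counter-clockwise from above. 0 = open, dowel towards the jig's +x; 1.57 = fully in at a firm stop: dowel points away from the tray (jig +y), the plain end lies 18 mm over the tray's foot, 2 mm above it. Starts 0 to 0.35; turns with about 1 N at the dowel and stays where left.
- right_button (a joint): The same on the jig's -y side, turned half round: at 0 its dowel points to the jig's -x; it also grows counter-clockwise from above, and at 1.57 (fully in, firm stop) the dowel points to the jig's -y.
- left_button_dowel (a point): Mid-height of the upright red dowel on the left turn-button, 60 mm from the pivot. Dowel 16 mm diameter, 55 mm high, from 40 to 95 mm above the bench; the bar (dark wood, 110 x 22 x 10 mm) lies 30 to 40 mm above the bench.
- right_button_dowel (a point): The same on the right turn-button.
- left_button_pivot (a point): Pivot of the left turn-button, at the height of the bar's underside (30 mm above the bench); 102 mm to the +y side of the jig's centre.
- right_button_pivot (a point): Pivot of the right turn-button, 102 mm to the -y side of the jig's centre.
- mat: Flat dark rubber mat fixed on the bench, 200 (x) x 140 (y) x 4 mm; origin at the centre of its underside, so its top is 4 mm above it. It lies to the left or the right of the jig.
- parts_box: Bystander: open white box of wooden strips, 190 x 130 x 30 mm, loose; origin at the centre of its underside. Lies on the side of the jig where the mat is not.
- plane: Bystander: wooden hand plane, 200 (its x) x 62 x 40 mm with a blade up to about 75 mm, loose, beyond the jig; origin at the centre of its underside.
- mallet: Bystander: wooden mallet lying down, about 200 (its x) x 90 x 50 mm, loose; origin below the handle, at the centre of its underside.
Not all that is in view belongs to the job. Of the things that look like the mat, the larger one is meant.

How it is judged:
By the outcome, as a careful person would: the job done as asked, in the order asked, and still so for the second after the job is handed in, with the robot touching nothing.
It also fails if it takes over 72 s, if anything falls off the work surface, if the arm or the gripper's body presses on something with over 40 N, if the wrist force passes 120 N, or if a joint passes its speed limit or range.

## Robot

A 7-joint arm with a two-finger parallel gripper is mounted at the origin on the work surface. World frame = base frame: x ahead of the robot, y to its left, z up, the work surface at z = 0. Lengths are in m, angles in degrees, forces in N, time in s.
With the tool pointing down it reaches from about 0.425 to 0.875 m from the base axis. Payload 4.7 kg.
Tool frame: the origin (TCP) lies at the very end of the fingers, on their centre line; the grasp point (between the pads) lies 19 mm behind it; z points along the fingers, y is the line along which they close (so a half turn about z gives the same grasp; the last joint's range is limited). The gripper opens to 87 mm and grips with 3 to 60 N. Pads are 19 mm wide; open, the fingers measure 117 mm over their backs; the gripper's body (75 mm by 190 mm) begins 51 mm behind the grasp point.
Start: joints at [72.084, 18.392, -4.016, 83.108, 1.295, 78.541, -3.26], TCP at [0.209, -0.616, 0.223] pointing down, gripper open.
Joint ranges: [-163.93, 163.93], [-17.29, 119.83], [-79.2, 71.16], [3.27, 140.29], [-89.18, 269.18], [5.43, 117.66], [-154.24, 154.24]. Speed limits (degrees/s): [147.25, 147.25, 180, 180, 180, 180, 180].

## Interface

Orientations are given as [roll, pitch, yaw] about the fixed x, y, z axes, in that order (R = Rz(yaw) Ry(pitch) Rx(roll)).
In Python, from cell import telemetry, cams, env gives the robot as it stands.
- The arm moves only by the tool arm_command, never from a script. Its argument "series" is text: rows parted by semicolons, each of 5 numbers parted by spaces: the shift along the tool's x, y, z in mm, then the turn about the tool's z in rad, then the closure in counts, from 0 (fully open) to 255 (shut). A call has 1 to 20 rows; each row shifts and turns the commanded pose from where the row before left it, along the tool's axes as they then stand; what a row does not reach is not made up. A row lasts 1/12 s, in which the tool goes at most 41.7 mm and 7.16 degrees, less where a joint would pass 70% of its speed; a pose out of reach is approached as far as the arm can. A call is refused whole if a number of a shift passes 41.7 or a number of a turn 0.125, either way. A call with a gripper value outside its range is refused whole. The fingers move at their own pace and stop on an object; "squeeze" is the grip in N (left out, the last holds). Time passes only in rows, so rows that do not move let the fingers close. It gives the time, the measured TCP pose, the force, the opening and the grip force at its end, in the units of the state.
- telemetry.get_obs(): the state, without advancing time (a new reading comes with each control period).
- cams.read_camera(name): name is "scene" or "top" or "wrist"; returns the picture (420x560x3 uint8, blue, green, red); there is no depth.
- cams.calibration(name): a dict with "K" (3x3 intrinsics, pixels), "origin" and "rotation" of the camera in the world; the wrist camera has in their place "hand_eye" (4x4, takes a point from camera to tool coordinates, whose origin is the TCP and whose axes are the flange's). Camera axes: x right, y down, z forward; pixel columns grow to the right and rows downward; lengths in m; the calibration is good to about 2 mm. The wrist camera is an equidistant fisheye: a pixel r from the principal point sees the ray r / f radians off the axis. A picture is of the moment at which its call begins: read the wrist's pose just before it. calibration takes no time and is no camera call.
- env.sign_off(): hands the job in; it is judged then, once.
The state is a dict: "time_s": time; "qpos": joint angles; "joint_velocities": joint speeds; "effort": joint torques, N m; "tool_pos": TCP position; "tool_rot": TCP orientation; "force": force on the tool from outside, world axes, zero at the start; "wrist_torque": the same for the moment, N m; "grip_width": finger opening in m; "grasp_force": force on a finger pad.
Only numpy, scipy, OpenCV 4.12 (cv2) and the standard library are available. Lean on these libraries where they do the work, as an engineer would, in place of code of your own. Each camera call takes 0.05 s, during which the arm holds its last target. There are 200 camera calls.

## Working session

There is one attempt and no reset: what is moved stays moved. The work goes in short steps, Python scripts to look and compute and a tool call to move; the robot and the scene stay as the last step left them, time stands still between calls to the robot, and variables do not carry over. Pictures are saved under pics/ and viewed, at most 10 in all, crops included, and the job is handed in when it is done.

Besides the shell and the picture viewer there is one more tool, called after "Call:" as name(argument=value, ...) on one line, values as JSON. arm_command: Moves the arm, as the interface text tells. Its arguments: {"type":"object","properties":{"series":{"type":"string"},"squeeze":{"type":"number"}},"required":["series"]}

```bash
mkdir -p pics; ls; python3 - <<'E'
from cell import telemetry, cams, env
import cv2, numpy as np
o=telemetry.get_obs(); print(o['tool_pos'],o['tool_rot'],o['grip_width'],o['time_s'])
for n in ("top","scene"):
    im=cams.read_camera(n); cv2.imwrite(f'pics/{n}0.png',im)
    c=cams.calibration(n); print(n,np.round(c['K'],1).tolist(),np.round(c['origin'],3),np.round(c['rotation'],3).tolist())
c=cams.calibration('wrist');print(c)
E
```

```text
pics
[ 0.20846011 -0.61508766  0.22145916] [-1.79889033e+02  5.93108203e-03  1.87297380e+01] 0.08698817872939531 0.0
top [[411.7, 0.0, 280.6], [0.0, 411.7, 209.2], [0.0, 0.0, 1.0]] [ 0.459 -0.011  1.164] [-175.582, 0.11, -90.516]
scene [[410.5, 0.0, 276.8], [0.0, 410.5, 204.1], [0.0, 0.0, 1.0]] [ 0.977 -0.436  1.017] [-146.68, -0.009, 42.954]
{'K': array([[325.1922621 ,   0.        , 282.57368053],
       [  0.        , 325.1922621 , 213.04524288],
       [  0.        ,   0.        ,   1.        ]]), 'hand_eye': array([[ 1.09961927e-04, -9.59856362e-01, -2.80491982e-01,
         7.64506001e-02],
       [ 9.99999913e-01, -7.22242389e-06,  4.16747767e-04,
         2.14275982e-04],
       [-4.02043828e-04, -2.80492004e-01,  9.59856278e-01,
        -1.61101389e-01],
       [ 0.00000000e+00,  0.00000000e+00,  0.00000000e+00,
         1.00000000e+00]])}
```

View pics/top0.png

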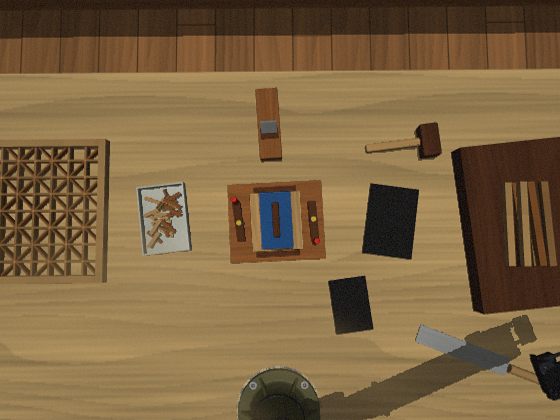

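View pics/scene0.png

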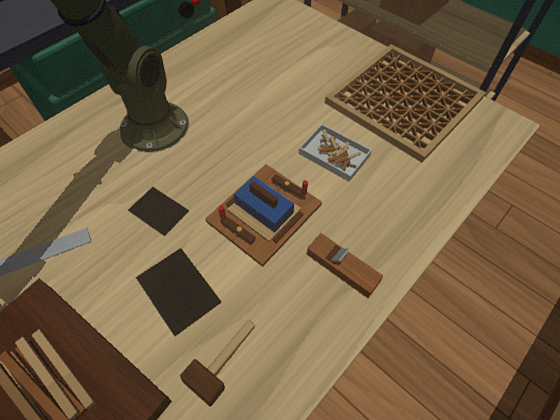

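The top view shows jig centre near (276,221), the blue cover there with its handle at (276,219), red dowels at (236,200) and (317,240), yellow pivots at (239,222) and (313,219). The large mat is at (390,221) on the −y side, and the smaller decoy at (351,305). The scene view agrees.

```bash
cat > h.py <<'E'
from cell import telemetry, cams, env
import cv2, numpy as np
from scipy.spatial.transform import Rotation as Ro
def rot(r): 
    r=np.asarray(r); return r if r.ndim==2 else Ro.from_euler('xyz',r,degrees=True).as_matrix()
def top_px2w(uv,z):
    c=cams.calibration('top'); uv=np.atleast_2d(uv).astype(float)
    d=np.c_[uv,np.ones(len(uv))]@np.linalg.inv(c['K']).T@rot(c['rotation']).T
    o=np.array(c['origin']); return (o+d*((z-o[2])/d[:,2])[:,None])
def wrist_px2w(uv,z,pos,rpy):
    c=cams.calibration('wrist'); K=c['K']; uv=np.atleast_2d(uv).astype(float)
    q=(uv-K[:2,2])/K[0,0]; r=np.linalg.norm(q,axis=1)+1e-12
    d=np.c_[q*(np.sin(r)/r)[:,None],np.cos(r)]
    T=np.eye(4); T[:3,:3]=rot(rpy); T[:3,3]=pos; T=T@c['hand_eye']
    d=d@T[:3,:3].T; o=T[:3,3]; return o+d*((z-o[2])/d[:,2])[:,None]
def rect(p):  # world xy contour -> centre, size, angle of long side
    (c,s,a)=cv2.minAreaRect((p[:,:2]*1000).astype(np.float32)); 
    if s[0]<s[1]: s=s[::-1]; a+=90
    return np.round(c,1),np.round(s,1),round((a+90)%180-90,1)
def big(m,k=1):
    cs,_=cv2.findContours(m.astype(np.uint8),cv2.RETR_EXTERNAL,cv2.CHAIN_APPROX_NONE)
    return [c[:,0] for c in sorted(cs,key=cv2.contourArea)[::-1][:k]]
E
python3 - <<'E'
from h import *
im=cv2.imread('pics/top0.png'); b,g,r=[im[...,i].astype(int) for i in range(3)]
roi=np.zeros(b.shape,bool); roi[170:275,340:440]=1
for c in big((im.max(2)<60)&roi): print('mat',rect(top_px2w(c,0.004)))
roi[:]=0; roi[175:270,225:330]=1
blue=(b>r+30)&roi
for c in big(blue): print('cover top',rect(top_px2w(c,0.078)))
c=big(blue)[0]; f=np.zeros(b.shape,np.uint8); cv2.fillPoly(f,[c.astype(np.int32)],1)
for c in big((f>0)&~blue): print('handle',rect(top_px2w(c,0.114)))
red=(r>120)&(g<70)&(b<70)&roi
for c in big(red,2): print('red',top_px2w(c.mean(0),0.09)[0],len(c))
yel=(r>150)&(g>130)&(b<90)&roi
for c in big(yel,2): print('yel',top_px2w(c.mean(0),0.042)[0],len(c))
jig=(r>b+30)&(r<190)&roi
for c in big(jig): print('jig',rect(top_px2w(c,0.018)))
E
```

```text
mat (array([ 514. , -318.7]), array([196.9, 137.9]), -8.2)
cover top (array([516. ,   3.6]), array([150.5,  82.5]), 2.9)
handle (array([515.6,   3.6]), array([87. , 17.9]), -0.4)
red [0.57117449 0.11548018 0.09      ] 15
red [ 0.45958879 -0.1032455   0.09      ] 14
yel [0.39159892 0.0582073  0.042     ] 142
yel [0.53453486 0.05496764 0.042     ] 92
jig (array([513.3,   0.9]), array([292.3, 262.1]), 89.5)
```

Call:
arm_command(series="0 0 0 0.09 255;0 0 0 0.09 255;0 0 0 0.09 255;14.7 -27.2 -1.3 0 255;14.7 -27.2 -1.3 0 255;14.7 -27.2 -1.3 0 255;14.7 -27.2 -1.3 0 255;14.7 -27.2 -1.3 0 255;14.7 -27.2 -1.3 0 255;14.7 -27.2 -1.3 0 255;14.7 -27.2 -1.3 0 255;14.7 -27.2 -1.3 0 255;14.7 -27.2 -1.3 0 255;14.7 -27.2 -1.3 0 255", squeeze=20)

```text
time_s: 1.27
tool_pos: [0.3533, -0.3061, 0.2366]
tool_rot: [-180.0, 0.0, 3.3]
force: [-0.1, -0.3, -0.2]
grip_width: 0.0037
grasp_force: 0.0
```

Call:
arm_command(series="14.7 -27.2 -1.3 0 255;14.7 -27.2 -1.3 0 255;14.7 -27.2 -1.3 0 255;14.7 -27.2 -1.3 0 255;14.7 -27.2 -1.3 0 255;14.7 -27.2 -1.3 0 255;14.7 -27.2 -1.3 0 255;14.7 -27.2 -1.3 0 255;14.7 -27.2 -1.3 0 255;14.7 -27.2 -1.3 0 255;14.7 -27.2 -1.3 0 255;0 0 0 0 255;0 0 0 0 255;0 0 0 0 255")

```text
time_s: 2.43
tool_pos: [0.4971, -0.0005, 0.2507]
tool_rot: [180.0, 0.1, 3.2]
force: [-0.2, 0.5, -0.4]
grip_width: -0.0001
grasp_force: 0.0
```

```bash
python3 - <<'E'
from h import *
import json
o=telemetry.get_obs(); print(o['tool_pos'],o['tool_rot'],o['qpos'],o['force'],o['grip_width'])
im=cams.read_camera('wrist'); cv2.imwrite('pics/w1.png',im)
json.dump([list(o['tool_pos']),list(o['tool_rot'])],open('w1.json','w'))
E
```

```text
[ 4.97129366e-01 -4.57766193e-04  2.50671418e-01] [1.79971690e+02 6.57029921e-02 3.24766121e+00] [ 36.17965592   0.48231643 -39.03508603 100.62122672   0.33866289
  79.06982003 -89.67133878] [-0.15310918  0.47863093 -0.40762087] -7.143103132654189e-05
```

View pics/w1.png

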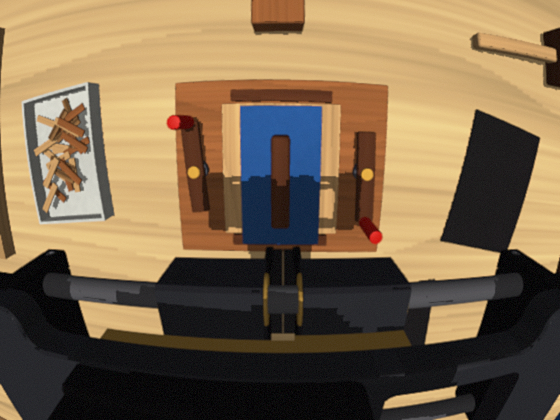

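The wrist view shows the jig, cover with handle (281,181), pivots (194,173) and (367,175), and dowel tops near (173,122) and (376,237). I'll refine from this.

```bash
python3 - <<'E'
from h import *
import json
pos,rpy=json.load(open('w1.json')); im=cv2.imread('pics/w1.png'); b,g,r=[im[...,i].astype(int) for i in range(3)]
W=lambda uv,z: wrist_px2w(uv,z,pos,rpy)
roi=np.zeros(b.shape,bool); roi[80:250,170:395]=1
blue=(b>r+25)&roi
c=big(blue)[0]; print('cover',rect(W(c,.078)))
f=np.zeros(b.shape,np.uint8); cv2.fillPoly(f,[c.astype(np.int32)],1)
c=big((f>0)&~blue)[0]; P=W(c,.114); print('handle',rect(P),c.min(0),c.max(0))
red=(r>130)&(g<60)&(b<60)&roi
for c in big(red,2):
  print('red ext',c.min(0),c.max(0))
for uv in ((173,122),(376,237)): print('top?',W(uv,.095)*1000)
yel=(r>190)&(g>120)&(b<70)&roi
for c in big(yel,2): print('yel',W(c.mean(0),.042)[0]*1000,len(c))
roi[:]=0; roi[100:260,430:545]=1
for c in big((im.max(2)<60)&roi): print('mat',rect(W(c,.004)))
E
```

```text
cover (array([514.6,   2.2]), array([148.7,  82.7]), 3.1)
handle (array([515.7,   2.9]), array([89. , 17.7]), 3.5) [270 135] [289 228]
red ext [369 231] [381 243]
red ext [170 115] [180 128]
top? [[569.2974975  112.54050765  95.        ]]
top? [[ 459.98348301 -103.2392553    95.        ]]
yel [509.7923237  105.21957218  42.        ] 28
yel [ 515.10009028 -100.49121712   42.        ] 29
mat (array([ 502.3, -351.9]), array([208.1, 207.3]), 81.7)
```

Call:
arm_command(series="0 0 0 -0.0925 255;22.1 -17.6 0 0 255;22.1 -17.6 0 0 255;22.1 -17.6 0 0 255;22.1 -17.7 0 0 255;0 0 30 0 255;0 0 35 0 255;0 0 35 0 255;0 0 35 0 255;0 0 30 0 255;0 0 20 0 255;0 0 10.5 0 255;0 0 0 0 255;0 0 0 0 255;0 0 0 0 255")

```text
time_s: 3.73
tool_pos: [0.5758, 0.0828, 0.0573]
tool_rot: [180.0, -0.2, 8.5]
force: [0.4, -0.3, 0.1]
grip_width: 0.0003
grasp_force: 0.0
```

```bash
python3 - <<'E'
from h import *
o=telemetry.get_obs(); print(o['tool_pos'],o['tool_rot'],o['force'])
im=cams.read_camera('wrist'); cv2.imwrite('pics/w2.png',im)
E
```

```text
[0.57581176 0.08278766 0.05731235] [ 1.79973281e+02 -1.54409730e-01  8.50931195e+00] [ 0.39882932 -0.34903549  0.08165386]
```

View pics/w2.png

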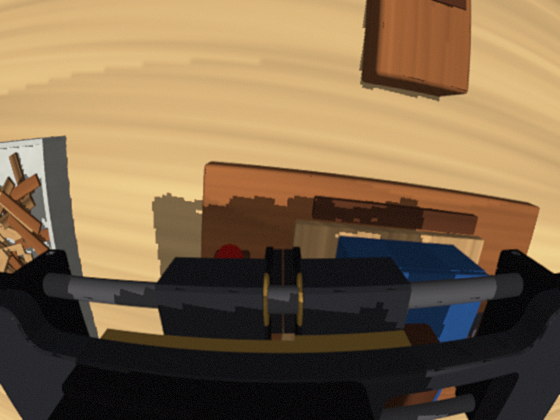

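The fist stands just inside the left dowel (230,252), at about the same radius. Now push round.

Call:
arm_command(series="0 -4 0 0 255;0 -4 0 0 255;2.1 -6.1 0 -0.1 255;2.1 -6.1 0 -0.1 255;2.1 -6.1 0 -0.1 255;2.1 -6.1 0 -0.1 255;2.1 -6.1 0 -0.1 255;2.1 -6.1 0 -0.1 255;2.1 -6.1 0 -0.1 255;2.1 -6.1 0 -0.1 255;2.1 -6.1 0 -0.1 255;2.1 -6.1 0 -0.1 255;2.1 -6.1 0 -0.1 255;2.1 -6.1 0 -0.1 255;2.1 -6.1 0 -0.1 255")

```text
time_s: 5.03
tool_pos: [0.5422, 0.1628, 0.0565]
tool_rot: [179.9, 0.0, 83.3]
force: [0.9, -0.2, -1.0]
grip_width: 0.0006
grasp_force: 0.6
```

Call:
arm_command(series="1 -3 0 -0.05 255;1 -3 0 -0.05 255;0.5 -1.5 0 -0.025 255;0 0 0 0 255;0 0 0 0 255")

```text
time_s: 5.45
tool_pos: [0.5346, 0.1658, 0.0561]
tool_rot: [180.0, -0.0, 90.2]
force: [1.1, 0.9, 0.8]
grip_width: 0.0005
grasp_force: 0.3
```

Call:
arm_command(series="0 -1.5 0 0 255;0 -1.5 0 0 255;0 -1 0 0 255;0 -1 0 0 255;0 0 0 0 255")

```text
time_s: 5.87
tool_pos: [0.5291, 0.1654, 0.0556]
tool_rot: [-180.0, 0.0, 90.2]
force: [0.7, 0.1, -0.1]
grip_width: 0.0005
grasp_force: 0.5
```

Call:
arm_command(series="0 -1 0 0 255;0 -1 0 0 255;0 0 0 0 255")

```text
time_s: 6.12
tool_pos: [0.5283, 0.1654, 0.0559]
tool_rot: [179.9, -0.0, 90.2]
force: [5.0, 1.3, -1.6]
grip_width: 0.0005
grasp_force: 2.0
```

Call:
arm_command(series="0 -0.7 0 0 255;0 -0.7 0 0 255;0 0 0 0 255")

```text
time_s: 6.37
tool_pos: [0.5281, 0.1654, 0.0561]
tool_rot: [179.8, -0.1, 90.2]
force: [8.4, 1.4, -2.7]
grip_width: 0.0004
grasp_force: 3.3
```

Call:
arm_command(series="0 10 0 0 255;0 7 -5 0 255;0 0 -30 0 255;0 0 -35 0 255;0 0 -30 0.117 255;0 0 0 0.117 255;0 0 0 0.117 255;0 0 0 0.117 255;0 0 0 0.117 255;0 0 0 0.117 255;0 0 0 0.117 255;0 0 0 0.117 255;0 0 0 0.117 255;0 0 0 0.117 255;0 0 0 0.117 255;0 0 0 0.117 255;0 0 0 0.117 255;0 0 0 0 255")

```text
time_s: 7.87
tool_pos: [0.5425, 0.1654, 0.1556]
tool_rot: [180.0, 0.1, 2.9]
force: [-0.6, 0.5, -0.9]
grip_width: 0.0001
grasp_force: 0.0
```

Call:
arm_command(series="-12.1 29.2 0 0 255;-12.1 29.2 0 0 255;-12.1 29.2 0 0 255;-12.1 29.2 0 0 255;-12.1 29.2 0 0 255;-12.1 29.2 0 0 255;-12.1 29.2 0 0 255;-12.1 29.2 0 0 255;0 0 0 0 255;0 0 0 0 255;0 0 0 0 255")

```text
time_s: 8.78
tool_pos: [0.4588, -0.0723, 0.1557]
tool_rot: [-180.0, 0.0, 3.2]
force: [0.1, 0.3, 0.5]
grip_width: 0.0007
grasp_force: 0.0
```

```bash
python3 - <<'E'
from h import *
im=cams.read_camera('scene'); cv2.imwrite('pics/s2.png',cv2.resize(im[130:300,180:380],(800,680))[:600])
E
```

```text
(no output)
```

View pics/s2.png

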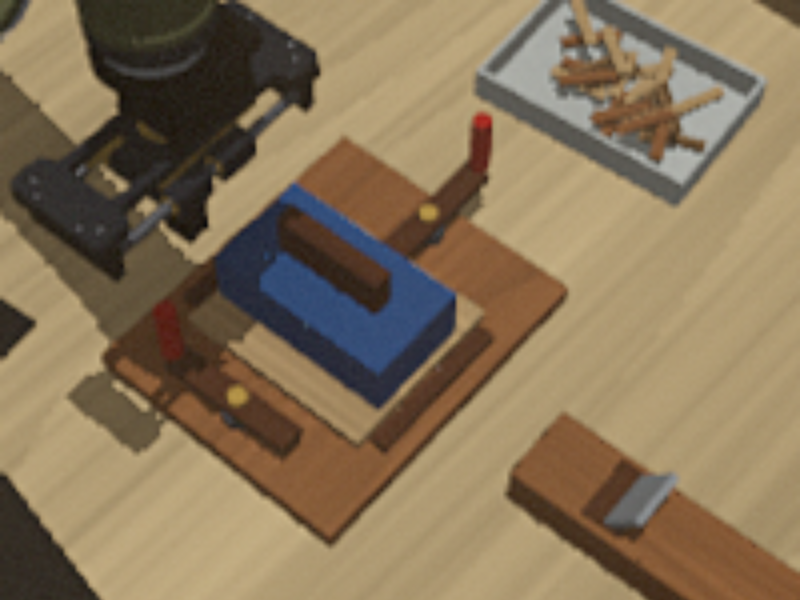

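Left button is fully in (dowel pointing outward at the crop's (481,145)). Now the right one.

Call:
arm_command(series="0 0 35 0 255;0 0 35 0 255;0 0 20 0 255;0 0 10 0 255;0 0 0 0 255;0 3 0 0 255;0 3 0 0 255;-2 6.1 0 -0.1 255;-2 6.1 0 -0.1 255;-2 6.1 0 -0.1 255;-2 6.1 0 -0.1 255;-2 6.1 0 -0.1 255;-2 6.1 0 -0.1 255;-2 6.1 0 -0.1 255;-2 6.1 0 -0.1 255;-2 6.1 0 -0.1 255;-2 6.1 0 -0.1 255;-2 6.1 0 -0.1 255;-2 6.1 0 -0.1 255;0 0 0 0 255")

```text
time_s: 10.5
tool_pos: [0.4813, -0.15, 0.0573]
tool_rot: [179.8, 0.0, 71.9]
force: [0.7, -0.1, -0.2]
grip_width: 0.0002
grasp_force: 0.0
```

Call:
arm_command(series="-2 6.1 0 -0.1 255;-1 3 0 -0.05 255;-1 3 0 -0.05 255;-1 3 0 -0.05 255;0 0 0 0 255;0 0 0 0 255")

```text
time_s: 11.0
tool_pos: [0.4936, -0.1571, 0.0565]
tool_rot: [179.9, 0.0, 85.9]
force: [0.0, -0.5, 0.2]
grip_width: 0.0003
grasp_force: 0.0
```

Call:
arm_command(series="0 1.5 0 -0.035 255;0 1.5 0 -0.035 255;0 1 0 0 255;0 0 0 0 255;0 0 0 0 255")

```text
time_s: 11.42
tool_pos: [0.497, -0.1571, 0.0559]
tool_rot: [180.0, 0.0, 90.0]
force: [-0.8, 0.6, 0.2]
grip_width: 0.0007
grasp_force: 0.5
```

Call:
arm_command(series="0 1 0 0 255;0 1 0 0 255;0 0 0 0 255")

```text
time_s: 11.67
tool_pos: [0.4992, -0.157, 0.0557]
tool_rot: [180.0, 0.0, 90.1]
force: [-0.7, 0.1, 0.3]
grip_width: 0.001
grasp_force: 0.5
```

Call:
arm_command(series="0 1 0 0 255;0 1 0 0 255;0 0 0 0 255")

```text
time_s: 11.92
tool_pos: [0.501, -0.157, 0.0556]
tool_rot: [-180.0, 0.0, 90.1]
force: [-1.6, -0.5, 0.4]
grip_width: 0.0008
grasp_force: 0.8
```

Call:
arm_command(series="0 0.8 0 0 255;0 0.8 0 0 255;0 0 0 0 255")

```text
time_s: 12.17
tool_pos: [0.5014, -0.157, 0.0554]
tool_rot: [-179.8, 0.0, 90.1]
force: [-4.1, -1.7, 3.4]
grip_width: 0.0003
grasp_force: 3.1
```

Call:
arm_command(series="0 0.7 0 0 255;0 0.7 0 0 255;0 0 0 0 255")

```text
time_s: 12.42
tool_pos: [0.5015, -0.1571, 0.0553]
tool_rot: [-179.7, 0.0, 90.1]
force: [-8.7, -0.1, 6.6]
grip_width: 0.0004
grasp_force: 5.1
```

Call:
arm_command(series="0 -10 0 0 255;0 -7 -5 0 255;0 0 -30 0 255;0 0 -35 0 255;0 0 -35 0.117 255;0 0 -20 0.117 255;0 0 0 0.117 255;0 0 0 0.117 255;0 0 0 0.117 255;0 0 0 0.117 255;0 0 0 0.117 255;0 0 0 0.117 255;0 0 0 0.117 255;0 0 0 0.117 255;0 0 0 0.117 255;0 0 0 0.117 255;0 0 0 0.117 255;0 0 0 0 255")

```text
time_s: 13.92
tool_pos: [0.4873, -0.1565, 0.1811]
tool_rot: [180.0, -0.1, 2.9]
force: [0.1, -0.4, 0.8]
grip_width: 0.0004
grasp_force: 0.0
```

Call:
arm_command(series="6.2 -26.4 0 0 100;6.2 -26.4 0 0 0;6.2 -26.4 0 0 0;6.2 -26.4 0 0 0;6.2 -26.4 0 0 0;6.2 -26.4 0 0 0;0 0 0 0 0;0 0 0 0 0;0 0 0 0 0")

```text
time_s: 14.67
tool_pos: [0.5158, 0.0026, 0.1807]
tool_rot: [180.0, -0.0, 3.1]
force: [0.3, -0.5, -0.3]
grip_width: 0.0521
grasp_force: 0.0
```

```bash
python3 - <<'E'
from h import *
o=telemetry.get_obs(); print(o['tool_pos'],o['tool_rot'],o['grip_width'],o['force'],o['qpos'])
im=cams.read_camera('wrist'); cv2.imwrite('pics/w3.png',im)
E
```

```text
[0.51584589 0.00261866 0.1806868 ] [ 1.79958029e+02 -1.56821025e-02  3.10196136e+00] 0.05211268605814066 [ 0.25779044 -0.49091822 -0.30702009] [ 42.16673975   7.11463491 -48.18554938 103.88849527   5.63353207
  71.42463702 -94.49520701]
```

View pics/w3.png

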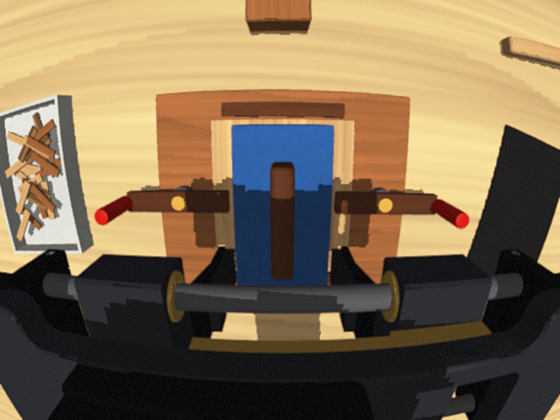

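Both buttons lie over the tray's foot (bars at (180,202) and (385,204)), and the open fingers straddle the handle (283,220).

Call:
arm_command(series="0 0 15 0 0;0 0 25 0 0;0 0 25 0 0;0 0 18 0 0;0 0 10 0 0;0 0 4 0 0;0 0 0 0 0;0 0 0 0 0;0 0 0 0 255;0 0 0 0 255;0 0 0 0 255;0 0 0 0 255;0 0 0 0 255;0 0 0 0 255;0 0 0 0 255;0 0 0 0 255;0 0 0 0 255;0 0 0 0 255", squeeze=40)

```text
time_s: 16.22
tool_pos: [0.5159, 0.0032, 0.0836]
tool_rot: [180.0, 0.0, 3.0]
force: [-0.5, 0.4, 0.0]
grip_width: 0.0282
grasp_force: 0.0
```

Call:
arm_command(series="0 0 0 0 255;0 0 0 0 255;0 0 0 0 255;0 0 0 0 255;0 0 0 0 255;0 0 0 0 255")

```text
time_s: 16.72
tool_pos: [0.5159, 0.0032, 0.0836]
tool_rot: [180.0, 0.0, 3.0]
force: [0.7, 0.0, -0.1]
grip_width: 0.0177
grasp_force: 40.0
```

Gripped. Lifting slowly straight up.

Call:
arm_command(series="0 0 -1.5 0 255;0 0 -2 0 255;0 0 -2.5 0 255;0 0 -3 0 255;0 0 -3 0 255;0 0 -3 0 255;0 0 -3 0 255;0 0 0 0 255")

```text
time_s: 17.38
tool_pos: [0.517, 0.0033, 0.1033]
tool_rot: [180.0, -0.1, 3.0]
force: [-1.1, 0.4, 3.4]
grip_width: 0.018
grasp_force: 40.0
```

Call:
arm_command(series="0 0 -3 0 255;0 0 -3 0 255;0 0 -3 0 255;0 0 -3 0 255;0 0 -3 0 255;0 0 -3 0 255;0 0 -3 0 255;0 0 -3 0 255;0 0 -3 0 255;0 0 -5 0 255;0 0 -8 0 255;0 0 -10 0 255;0 0 -15 0 255;0 0 -20 0 255;0 0 -20 0 255;0 0 -10 0 255;0 0 0 0 255;0 0 0 0 255")

```text
time_s: 18.88
tool_pos: [0.5161, 0.0032, 0.217]
tool_rot: [180.0, -0.1, 3.0]
force: [-0.4, -0.3, -4.2]
grip_width: 0.0178
grasp_force: 40.0
```

```bash
python3 - <<'E'
from h import *
o=telemetry.get_obs(); print(o['tool_pos'],o['tool_rot'],o['grip_width'],o['force'],o['qpos'])
im=cams.read_camera('scene'); cv2.imwrite('pics/s3.png',im)
t=cams.read_camera('top'); cv2.imwrite('pics/t3.png',t)
E
```

```text
[0.51611145 0.00315942 0.21695467] [ 1.79962940e+02 -5.09563213e-02  2.99658023e+00] 0.01782614440365591 [-0.43607292 -0.2901785  -4.2071265 ] [ 42.8999286    5.32586837 -48.37472597 101.04224414   4.15196718
  75.40157055 -93.39985797]
```

View pics/s3.png

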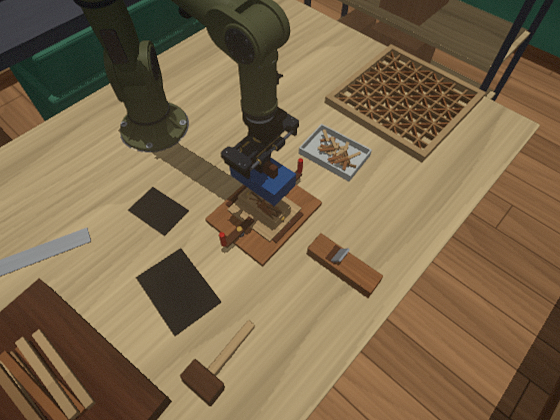

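The cover hangs level at (263,180) and the tray stays on the jig, with both buttons over it. I'll check the mat once more from the scene camera before the move.

```bash
python3 - <<'E'
from h import *
im=cv2.imread('pics/s3.png'); m=(im.max(2)<60); roi=np.zeros(m.shape,bool); roi[240:345,125:230]=1
c=big(m&roi)[0]; cal=cams.calibration('scene')
d=np.c_[c,np.ones(len(c))]@np.linalg.inv(cal['K']).T@rot(cal['rotation']).T; o=np.array(cal['origin'])
print('scene',rect(o+d*((.004-o[2])/d[:,2])[:,None]))
im=cv2.imread('pics/t3.png'); m=(im.max(2)<60); roi[:]=0; roi[170:275,350:430]=1
print('top',rect(top_px2w(big(m&roi)[0],.004)))
E
```

```text
scene (array([ 514.5, -317.8]), array([196.7, 136.8]), -8.1)
top (array([ 514. , -318.7]), array([196.9, 137.6]), -8.2)
```

Call:
arm_command(series="0 0 0 0.06 255;0 0 0 0.075 255;0 0 0 0.06 255;1.6 11.4 0 0 255;3.18 22.74 0 0 255;3.18 22.74 0 0 255;3.18 22.74 0 0 255;3.18 22.74 0 0 255;3.18 22.74 0 0 255;3.18 22.74 0 0 255;3.18 22.74 0 0 255;3.18 22.74 0 0 255;3.18 22.74 0 0 255;3.18 22.74 0 0 255;3.18 22.74 0 0 255;3.18 22.74 0 0 255;3.18 22.74 0 0 255;1.6 11.4 0 0 255")

```text
time_s: 20.48
tool_pos: [0.5125, -0.3231, 0.2149]
tool_rot: [179.9, 0.1, -8.3]
force: [-0.7, -1.2, -3.9]
grip_width: 0.0179
grasp_force: 40.0
```

Call:
arm_command(series="0 0 0 0 255;0 0 0 0 255;0 0 0 0 255;0 0 10 0 255;0 0 20 0 255;0 0 25 0 255;0 0 25 0 255;0 0 25 0 255;0 0 20 0 255;0 0 10 0 255;0 0 0 0 255;0 0 0 0 255;0 0 0 0 255")

```text
time_s: 21.57
tool_pos: [0.516, -0.3184, 0.0832]
tool_rot: [179.9, -0.1, -8.1]
force: [0.9, -0.4, -2.2]
grip_width: 0.0177
grasp_force: 40.0
```

Call:
arm_command(series="-1 0 5 0 255;0 0 5 0 255;0 0 4 0 255;0 0 3 0 255;0 0 2 0 255;0 0 1 0 255;0 0 0 0 255;0 0 0 0 255")

```text
time_s: 22.23
tool_pos: [0.5138, -0.3182, 0.0617]
tool_rot: [180.0, -0.0, -8.2]
force: [-0.2, 0.1, -3.1]
grip_width: 0.0179
grasp_force: 40.0
```

Call:
arm_command(series="0 0 0.7 0 255;0 0 0.7 0 255;0 0 0.7 0 255;0 0 0 0 255;0 0 0 0 255")

```text
time_s: 22.65
tool_pos: [0.5138, -0.3182, 0.0596]
tool_rot: [180.0, -0.0, -8.2]
force: [1.0, 0.3, -2.7]
grip_width: 0.0175
grasp_force: 40.0
```

Call:
arm_command(series="0 0 0.5 0 255;0 0 0.5 0 255;0 0 0 0 255;0 0 0 0 255")

```text
time_s: 22.98
tool_pos: [0.5138, -0.3183, 0.0596]
tool_rot: [180.0, -0.0, -8.2]
force: [-2.7, 1.5, 5.2]
grip_width: 0.0175
grasp_force: 40.0
```

Down on the mat. Release and retreat.

Call:
arm_command(series="0 0 -0.6 0 255;0 0 0 0 220;0 0 0 0 190;0 0 0 0 160;0 0 0 0 130;0 0 0 0 100;0 0 0 0 100;0 0 0 0 100;0 0 0 0 100;0 0 0 0 100", squeeze=5)

```text
time_s: 23.82
tool_pos: [0.5138, -0.3182, 0.0591]
tool_rot: [180.0, -0.0, -8.2]
force: [-0.2, -0.9, 0.3]
grip_width: 0.0516
grasp_force: 0.0
```

Call:
arm_command(series="0 0 0 0 100;0 0 -5 0 100;0 0 -10 0 100;0 0 -15 0 100;0 0 -25 0 100;0 0 -30 0 100;0 0 -30 0 100;0 0 -30 0 100;0 0 -20 0 100;-30 0 0 0 100;-30 0 0 0 100;0 0 0 0 100;0 0 0 0 100;0 0 0 0 100")

```text
time_s: 24.98
tool_pos: [0.4549, -0.3098, 0.2252]
tool_rot: [179.9, -0.1, -8.2]
force: [0.3, 0.6, -0.4]
grip_width: 0.0527
grasp_force: 0.0
```

```bash
python3 - <<'E'
from h import *
o=telemetry.get_obs(); p,q=o['tool_pos'],o['tool_rot']; print(p,q,o['grip_width'],o['force'],o['time_s'])
im=cams.read_camera('wrist'); cv2.imwrite('pics/w4.png',im)
b,g,r=[im[...,i].astype(int) for i in range(3)]
c=big((b>r+25)&(b>60))[0]; print('cover top',rect(wrist_px2w(c,.054,p,q)))
im=cams.read_camera('scene'); cv2.imwrite('pics/s4.png',im)
E
```

```text
[ 0.45492402 -0.30978793  0.22522083] [ 1.79936416e+02 -9.82606161e-02 -8.18307165e+00] 0.05265649738527983 [ 0.25981633  0.6304171  -0.42259492] 24.9833
cover top (array([ 513.3, -318.7]), array([149.4,  84.8]), -8.2)
```

View pics/w4.png

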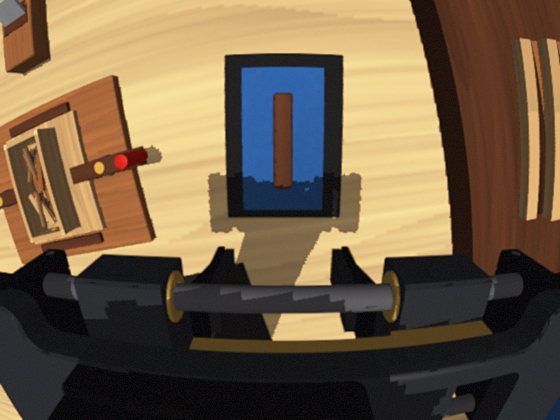

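View pics/s4.png

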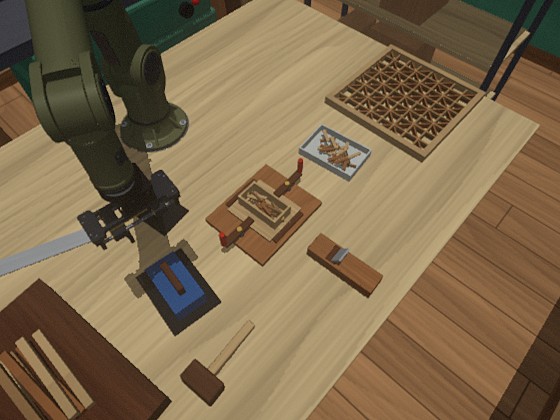

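The cover stands upright, in the middle of the large mat and in line with it, measured at (513, −319) mm and −8.2°. The tray is seated with both buttons over its foot, the other things are where they were, and the arm is clear.

```bash
python3 -c "
from cell import env
print(env.sign_off())"
```

```text
the job is handed in; nothing more can be done
None
```

Both turn-buttons are fully in against their stops, the tray is still clamped in the jig, and the cover is upright in the middle of the larger mat, within about 1 mm and in line with it; I handed the job in at about 25 s, and sign-off gave no verdict.

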